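# Rebuild the feed roller on its leaning spindle

## Robot

A 6-joint arm with a two-finger parallel gripper is mounted at the origin on the work surface. World frame = base frame: x ahead of the robot, y to its left, z up, the work surface at z = 0. Lengths are in mm, angles in rad, forces in N, time in s.
With the tool pointing down it reaches from about 300 to 775 mm from the base axis. Payload 14.6 kg.
Tool frame: the origin (TCP) lies at the very end of the fingers, on their centre line; the grasp point (between the pads) lies 19 mm behind it; z points along the fingers, y is the line along which they close (so a half turn about z gives the same grasp; the last joint's range is limited). The gripper opens to 94 mm and grips with 3 to 60 N. Pads are 16 mm wide; open, the fingers measure 119 mm over their backs; the gripper's body (75 mm by 177 mm) begins 78 mm behind the grasp point.
Start: joints at [-1.398, 0.3, 1.521, -0, 1.321, -0.067], TCP at [130.623, -534.254, 205.446] pointing down, gripper open.
Joint ranges: [-3.03, 3.03], [-0.79, 2.21], [0.23, 2.52], [-1.04, 4.18], [0, 3.07], [-2.55, 2.55]. Speed limits (rad/s): [2.22, 2.22, 2.57, 3.14, 3.14, 3.14].

## Interface

Orientations are given as [roll, pitch, yaw] about the fixed x, y, z axes, in that order (R = Rz(yaw) Ry(pitch) Rx(roll)).
In Python, from cell import manip, eyes, ticket gives the robot as it stands. The module is installed in compiled form; this text tells all that it offers.
- The arm moves only by the tool arm_command, never from a script. Its argument "plan" is a list of rows, each a list of 5 numbers: the opening, from -1 (shut) to 1 (fully open), then the shift along the tool's x, y, z in m, then the turn about the tool's z in rad. In form: [[jaw, dx, dy, dz, roll], ...]. A call has 1 to 20 rows; each row shifts and turns the commanded pose from where the row before left it, along the tool's axes as they then stand; what a row does not reach is not made up. A row lasts 1/8 s, in which the tool goes at most 62.5 mm and 10.7 degrees, less where a joint would pass 70% of its speed; a pose out of reach is approached as far as the arm can. A call is refused whole if a number of a shift passes 0.0625 or a number of a turn 0.188, either way. A call with a gripper value outside its range is refused whole. The fingers move at their own pace and stop on an object; "newtons" is the grip in N (left out, the last holds). Time passes only in rows, so rows that do not move let the fingers close. It gives the time, the measured TCP pose, the force, the opening and the grip force at its end, in the units of the state.
- manip.read_state(): the state, without advancing time (a new reading comes with each control period).
- eyes.camera(name): name is "scene" or "side" or "wrist"; returns a dict with "img" (420x560x3 uint8, blue, green, red), "z_map" (420x560 float32, mm along the optical axis (not along the pixel's ray), 0 where there is no reading), "fx", "fy", "cx", "cy" (pixels), "dist" ([k1, k2, p1, p2, k3] as OpenCV has them; the pictures are not rectified), "eye" and "orientation" of the camera in the world. Camera axes: x right, y down, z forward; pixel columns grow to the right and rows downward; lengths in mm; the calibration is good to about 2 mm. A picture is of the moment at which its call begins.
- ticket.sign_off(): hands the job in; it is judged then, once.
The state is a dict: "clock": time; "joints": joint angles; "qd": joint speeds; "effort": joint torques, N m; "eef_pos": TCP position; "eef_rot": TCP orientation; "wrist_force": force on the tool from outside, world axes, zero at the start; "moment": the same for the moment, N m; "finger_gap": finger opening in mm; "finger_force": force on a finger pad.
Only numpy, scipy, OpenCV 4.12 (cv2) and the standard library are available. Lean on these libraries where they do the work, as an engineer would, in place of code of your own. Each camera call takes 0.05 s, during which the arm holds its last target. There are 200 camera calls.

## Task

Rebuild the feed roller on the leaning spindle of the black housing: first put the green-banded roller on with its slotted end down and turn it until it drops over the two drive dogs and sits flat on the spindle's flange, then slide on the brass spacer, and last the red cap, each fully home against the layer below before the next goes on. Let go of everything, and leave the carton, the can and the screwdriver where they are.

Things in the scene. Friction and masses are not known exactly. Their poses are not given: they have to be found in the camera images.
- seat (a point): Centre of the top face of the steel spindle's 44 mm flange (9 mm thick), on the axis. z runs up the spindle, which leans 25 degrees from vertical the way the black housing's slope faces (towards the robot's side); y is level. This frame does not turn with the spindle. The slope (170 mm long, 160 mm wide) lies 26 mm below the flange's top, square to the spindle.
- post_tip (a point): Tip of the spindle's post, on the axis, 72 mm up from the flange's top; same axes as seat. The post is 14 mm in diameter, its last 10 mm tapering to 6 mm.
- dogs (a point): Point on the axis level with the tops of the two yellow drive dogs, which stand on the flange on opposite sides of the post: each 6 mm wide, 6 mm high, from 9 to 20 mm off the axis. Their angle about the axis varies and is not given here: find it by feel or sight. The spindle turns stiffly (0.35 N m), so a roller lightly pressed slides over the dogs; once engaged it turns the spindle.
- roller_center (a point): Centre (half-way up) of the loose feed roller: black, two green bands, 50 mm diameter, 32 mm high, 0.1 to 0.2 kg, standing on the table, 16 mm through bore along z. Its lower end has a cross of slots along its x and y axes, 9 mm wide, 7 mm deep, so it fits the dogs every quarter turn (about 4 degrees play either way); unengaged it rests on the dogs 6 mm too high.
- spacer_mid (a point): Centre (half-way up) of the loose brass spacer ring: 40 mm outside diameter, 18 mm high, 16 mm bore along its z axis, same either way up, 0.08 kg, lying flat on the table. Home, its underside is 32 mm up the spindle from the flange's top.
- cap_mid (a point): Centre (half-way up) of the loose red cap: 36 mm diameter, 34 mm high, 0.08 kg, standing on the table with its mouth down: a 16 mm blind bore 24 mm deep in its underside, along its z axis. Home, its underside is 50 mm up the spindle from the flange's top.
- carton_mid (a point): Centre of a small closed cardboard carton, 70 x 50 x 40 mm high; not to be disturbed.
- can_mid (a point): Centre of a blue closed can, 44 mm diameter, 70 mm high; not to be disturbed.
- screwdriver_grip (a point): Handle of a screwdriver about 160 mm long lying on the table in front of the housing; not to be disturbed.
Not all that is in view belongs to the job. What is shaped like the part that bears roller_center but white is not meant. There is more than one size of the part that bears cap_mid; the job needs the larger.

How it is judged (in metres and radians):
On the way, in this order (a step that is already met when the one before it is completed fails the run):
1. the roller sits flat on the flange, its slots over the dogs (x of roller_center in the frame of seat between -0.004 and 0.004 m and y of roller_center in the frame of seat between -0.004 and 0.004 m and z of roller_center in the frame of seat between 0.0135 and 0.0185 m and angle between the z axis of roller_center and the z axis of seat, either way round below 0.12 rad), for 0.2 s.
2. the spacer sits on the roller (all of step 1 and x of spacer_mid in the frame of seat between -0.004 and 0.004 m and y of spacer_mid in the frame of seat between -0.004 and 0.004 m and z of spacer_mid in the frame of seat between 0.0385 and 0.0435 m and angle between the z axis of spacer_mid and the z axis of seat, either way round below 0.12 rad), for 0.2 s.
3. the cap sits on the spacer (all of step 2 and x of cap_mid in the frame of seat between -0.004 and 0.004 m and y of cap_mid in the frame of seat between -0.004 and 0.004 m and z of cap_mid in the frame of seat between 0.0645 and 0.0695 m and angle between the z axis of cap_mid and the z axis of seat, either way round below 0.12 rad), for 0.2 s.
At the end, for the whole second after the job is handed in: Roller, spacer and cap are all on the spindle, in this order from the flange, each within 2.5 mm of its home height along the spindle and within 4 mm of its axis, in line with it within 0.12 rad and they stay there (all of step 3); the robot touches nothing.
It fails at once if the carton is moved by more than 20 mm (distance of carton_mid from where it was at the start of the episode above 0.02 m).
It fails at once if the can is moved or tipped by more than 20 mm (distance of can_mid from where it was at the start of the episode above 0.02 m).
It fails at once if the screwdriver is moved by more than 20 mm (distance of screwdriver_grip from where it was at the start of the episode above 0.02 m).
It also fails if it takes over 72 s, if anything falls off the work surface, if the arm or the gripper's body presses on something with over 40 N, if the wrist force passes 120 N, or if a joint passes its speed limit or range.

## Working session

There is one attempt and no reset: what is moved stays moved. The work goes in short steps, Python scripts to look and compute and a tool call to move; the robot and the scene stay as the last step left them, time stands still between calls to the robot, and variables do not carry over. Pictures are saved under pics/ and viewed, at most 10 in all, crops included, and the job is handed in when it is done.

Besides the shell and the picture viewer there is one more tool, called after ">>>" as name(argument=value, ...), one argument or row to a line, values as JSON. arm_command: Moves the arm, as the interface text tells. Its arguments: {"type":"object","properties":{"plan":{"type":"array"},"newtons":{"type":"number"}},"required":["plan"]}

```bash
mkdir -p pics; cat > h.py <<'E'
import numpy as np, cv2, pickle
from scipy.spatial.transform import Rotation as R
from cell import manip, eyes, ticket
def cam(n, save=None):
    c=eyes.camera(n); c['K']=np.array([[c['fx'],0,c['cx']],[0,c['fy'],c['cy']],[0,0,1.]]); c['d']=np.array(c['dist'],float)
    o=np.array(c['orientation'],float)
    c['R']=o if o.shape==(3,3) else (R.from_euler('xyz',o).as_matrix() if o.size==3 else R.from_quat(o).as_matrix())
    c['e']=np.array(c['eye'],float)
    if save: cv2.imwrite('pics/'+save,c['img'])
    return c
def rays(c,uv):
    p=cv2.undistortPoints(np.array(uv,float).reshape(-1,1,2),c['K'],c['d']).reshape(-1,2)
    return np.c_[p,np.ones(len(p))]@c['R'].T   # scaled: depth 1
def onplane(c,uv,z):
    r=rays(c,uv); return c['e']+r*((z-c['e'][2])/r[:,2])[:,None]
def pts(c,uv):
    uv=np.array(uv,int).reshape(-1,2); z=c['z_map'][uv[:,1],uv[:,0]]
    return c['e']+rays(c,uv)*z[:,None]
def proj(c,P):
    P=np.array(P,float).reshape(-1,3); q=(P-c['e'])@c['R']
    return cv2.projectPoints(q,np.zeros(3),np.zeros(3),c['K'],c['d'])[0].reshape(-1,2)
def tool():
    s=manip.read_state(); return np.array(s['eef_pos'],float),R.from_euler('xyz',s['eef_rot']),s
E
python3 - <<'E'
from h import *
ims=[]
for n in ['scene','side','wrist']:
    c=cam(n,n+'0.png'); print(n,c['e'],c['orientation'],c['fx'],c['cx'],c['cy'],c['dist'])
print(manip.read_state())
E
```

```text
scene [918.39779007 711.7053322  785.6344509 ] [-2.26470828e+00 -2.32627589e-03  2.65491127e+00] 485.93613647003264 275.68594318170756 214.30914595740805 [-0.12427176  0.          0.          0.          0.        ]
side [ 427.55355057 -601.97157492  818.16636371] [-2.42028995  0.01770965 -0.19412736] 441.8152005484101 284.45152344067264 205.34181455473558 [-0.01299953  0.          0.          0.          0.        ]
wrist [ 202.96909928 -515.2545783   384.31021779] [ 2.87882745e+00  8.93561719e-04 -1.33140372e+00] 312.84748283798035 277.5328416414696 209.44405930215592 [0.00340004 0.         0.         0.         0.        ]
{'clock': 0.15, 'joints': array([-1.39761055e+00,  3.00336307e-01,  1.52142331e+00, -3.56465731e-05,
        1.32072129e+00, -6.65893418e-02]), 'qd': array([-0.00069118, -0.00063402, -0.00422043, -0.00174325,  0.00141245,
       -0.00038091]), 'effort': array([ 1.09294015e-03, -5.31959546e+01, -3.52820599e+01,  7.08327256e-02,
        2.35835044e-02, -7.38164226e-05]), 'eef_pos': array([ 130.57532977, -534.06835588,  205.0270189 ]), 'eef_rot': array([-3.14070407e+00, -2.46509215e-05,  2.39783943e-01]), 'wrist_force': array([-0.0429124 , -0.0988495 ,  0.27662892]), 'moment': array([-0.01442019, -0.03163854, -0.02434913]), 'finger_force': 0.0, 'finger_gap': 94.30308102388364}
```

View pics/scene0.png

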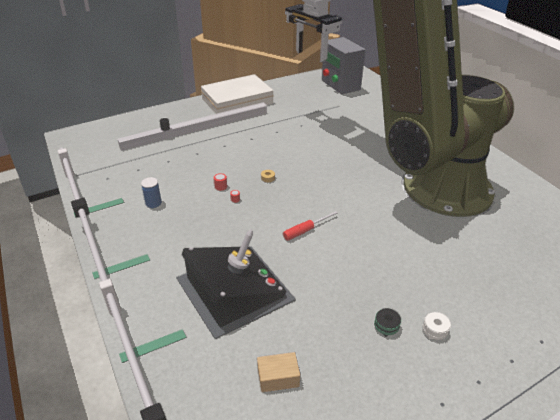

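View pics/side0.png

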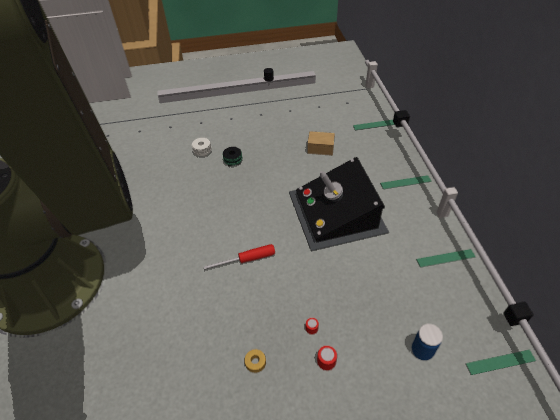

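```bash
cat >> h.py <<'E'
def cloud(c):
    v,u=np.mgrid[0:420,0:560]; uv=np.c_[u.ravel(),v.ravel()]
    return pts(c,uv).reshape(420,560,3)
def post(P,n0=None):
    """slope plane + post from cloud (N,3) near the housing"""
    rng=np.random.default_rng(0); best=None
    for _ in range(400):
        a=P[rng.choice(len(P),3,False)]; n=np.cross(a[1]-a[0],a[2]-a[0])
        if np.linalg.norm(n)<1: continue
        n/=np.linalg.norm(n); n*=np.sign(n[2])
        if abs(np.degrees(np.arccos(n[2]))-25)>4: continue
        m=abs((P-a[0])@n)<2
        if best is None or m.sum()>best.sum(): best=m
    Q=P[best]; c=Q.mean(0); n=np.linalg.svd(Q-c,full_matrices=False)[2][2]; n*=np.sign(n[2])
    h=(P-c)@n
    return c,n,h
E
python3 - <<'E'
from h import *
A=[]
for nm in ['scene','side']:
    c=cam(nm); W=cloud(c); pickle.dump((c,W),open(nm+'.pkl','wb'))
    hsv=cv2.cvtColor(c['img'],cv2.COLOR_BGR2HSV)
    rois=dict(scene=dict(roller=(388,321),white=(437,325),spacer=(268,175),cap=(220,181),cap2=(235,196),can=(151,192),carton=(279,370),sd=(299,230)),
      side=dict(roller=(232,156),white=(202,147),spacer=(255,360),cap=(327,357),cap2=(312,325),can=(427,342),carton=(321,143),sd=(257,254)))[nm]
    for k,(u,v) in rois.items():
        S=W[v-25:v+26,u-25:u+26].reshape(-1,3); S=S[S[:,2]>6]
        d=W[v,u]; S=S[np.linalg.norm(S[:,:2]-d[:2],axis=1)<45]
        t=np.percentile(S[:,2],97); T=S[S[:,2]>t-3]
        print(nm,k,'topz %.1f'%t,'mid-top',((T.max(0)+T.min(0))/2).round(1),'ext',np.ptp(T,axis=0).round(1))
    u0,u1,v0,v1=dict(scene=(170,300,225,335),side=(285,390,155,250))[nm]
    P=W[v0:v1,u0:u1].reshape(-1,3); P=P[P[:,2]>12]
    cc,n,h=post(P); print(nm,'n',n.round(3),'lean',np.degrees(np.arccos(n[2])).round(1))
    # flange top: h~26, post h 40..95
    for a,b in [(20,30),(35,50),(50,65),(65,80),(80,105)]:
        Q=P[(h>a)&(h<b)]
        if len(Q): print(a,b,len(Q),Q.mean(0).round(1), 'foot',(Q.mean(0)-n*((Q.mean(0)-cc)@n)).round(1))
    table=W[300:310,300:500].reshape(-1,3)[:,2]; print('table z',np.median(table), 'maxh',h.max())
def crop(f,u,v,w=60):
    im=cv2.imread(f)[max(v-w,0):v+w,max(u-w,0):u+w]; return cv2.resize(im,(400,400),interpolation=cv2.INTER_CUBIC)
cv2.imwrite('pics/crop0.png',np.hstack([crop('pics/scene0.png',240,265,50),crop('pics/scene0.png',410,322,45)]))
E
```

```text
scene roller topz 34.6 mid-top [446.8 293.7  34. ] ext [50.  48.3  4.9]
scene white topz 34.5 mid-top [369.3 349.1  34.1] ext [50.8 49.6  5.2]
scene spacer topz 20.7 mid-top [ 425.4 -266.9   19.6] ext [36.3 39.   3.7]
scene cap topz 37.1 mid-top [ 555.2 -292.8   36.8] ext [34.  34.7  5.4]
scene cap2 topz 27.3 mid-top [ 544.1 -222.    26.5] ext [24.2 26.7  4.4]
scene can topz 72.6 mid-top [ 737.  -309.6   72.5] ext [37.2 40.6  5.5]
scene carton topz 42.7 mid-top [690.6 291.3  41.7] ext [79.1 67.   4.1]
scene sd topz 27.2 mid-top [463.7 -27.5  26.8] ext [76.1 22.7  5. ]
scene n [-0.42  -0.028  0.907] lean 24.9
20 30 192 [656.8  61.5  84.1] foot [667.6  62.3  60.8]
35 50 145 [537.1   2.1  45.4] foot [555.    3.3   6.8]
50 65 86 [563.6  19.3  72.7] foot [587.   20.9  22.2]
65 80 48 [638.8  60.1 127.5] foot [669.4  62.2  61.7]
80 105 60 [631.   58.9 142.6] foot [668.6  61.5  61.3]
table z 0.5935968516362777 maxh 533.5302899664435
side roller topz 34.4 mid-top [445.9 292.3  33.4] ext [45.3 47.6  4. ]
side white topz 34.0 mid-top [367.2 346.   33.8] ext [47.2 51.   5.4]
side spacer topz 19.9 mid-top [ 422.5 -270.3   19.1] ext [37.9 37.1  4.3]
side cap topz 36.3 mid-top [ 552.9 -293.9   35.5] ext [33.7 32.5  4.4]
side cap2 topz 26.6 mid-top [ 541.4 -224.5   25.6] ext [23.2 23.7  4. ]
side can topz 72.2 mid-top [ 737.8 -309.    71.3] ext [41.4 38.9  4.1]
side carton topz 42.5 mid-top [687.  284.7  42.1] ext [71.5 52.9  5.1]
side sd topz 26.7 mid-top [462.6 -32.9  26. ] ext [78.2 21.7  4.6]
side n [-0.421 -0.032  0.907] lean 25.0
20 30 187 [656.   53.7  83.4] foot [666.7  54.6  60.2]
35 50 29 [649.6  52.8  98.4] foot [667.2  54.1  60.4]
50 65 29 [642.7  52.4 112.4] foot [666.9  54.2  60.3]
65 80 28 [636.3  52.2 125.9] foot [666.8  54.5  60.3]
80 105 47 [629.   53.4 141.6] foot [666.7  56.2  60.3]
table z 0.1137939067652951 maxh 808.6269073803827
```

View pics/crop0.png

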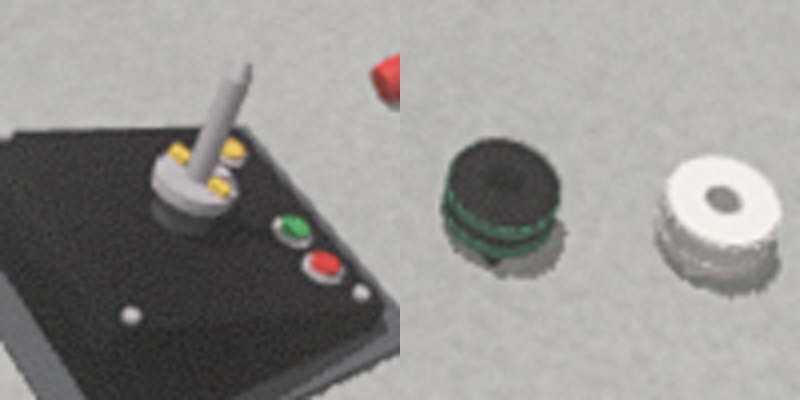

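>>> arm_command(
  plan=[
    [1,0,0,0,0.169],
    [1,0.0353,-0.0394,-0.001,0],
    [1,0.0353,-0.0394,-0.001,0],
    [1,0.0353,-0.0394,-0.001,0],
    [1,0.0353,-0.0394,-0.001,0],
    [1,0.0353,-0.0394,-0.001,0],
    [1,0.0353,-0.0394,-0.001,0],
    [1,0.0353,-0.0394,-0.001,0],
    [1,0.0353,-0.0394,-0.001,0],
    [1,0.0353,-0.0394,-0.001,0],
    [1,0.0353,-0.0394,-0.001,0],
    [1,0.0353,-0.0394,-0.001,0],
    [1,0.0353,-0.0394,-0.001,0],
    [1,0.0353,-0.0394,-0.001,0],
    [1,0.0353,-0.0394,-0.001,0],
    [1,0,0,0,0],
    [1,0,0,0,0],
  ],
)

```text
clock: 2.38
eef_pos: [584.2, 50.6, 219.1]
eef_rot: [3.141, 0.001, 0.071]
wrist_force: [0.6, -0.0, 0.5]
finger_gap: 94.1
finger_force: 0.0
```

```bash
python3 - <<'E'
from h import *
c=cam('wrist','w1.png'); W=cloud(c); pickle.dump((c,W),open('w1.pkl','wb'))
p,r,s=tool(); print(p,s['eef_rot'],c['e'],c['orientation'])
n=np.array([-.4205,-.030,.907]);n/=np.linalg.norm(n)
F=np.array([656.9,57.5,84.4]); print('proj flange,tip,dogs',proj(c,[F,F+72*n,F+6*n]))
D=np.linalg.norm(W-(F-26*n),axis=2); P=W[(D<140)&(W[...,2]>12)]
cc,nn,h=post(P); print('n',nn.round(4),'h of F',(F-cc)@nn)
u,v=proj(c,F+20*n)[0].astype(int)
cv2.imwrite('pics/w1c.png',cv2.resize(c['img'][max(v-90,0):v+90,max(u-110,0):u+110],None,fx=3.4,fy=3.3,interpolation=cv2.INTER_CUBIC)); print('crop origin',u-110,v-90)
E
```

```text
[584.11540915  50.13130054 219.41459115] [3.14145353e+00 3.30338422e-04 7.01923662e-02] [658.62908268  57.02290683 398.42494162] [ 2.87805032e+00 -4.23316978e-04 -1.50026251e+00]
proj flange,tip,dogs [[276.77976686 126.81740233]
 [276.67397538 166.80806444]
 [276.77244238 129.58746837]]
n [-0.4201 -0.0283  0.907 ] h of F 24.828467127054708
crop origin 166 46
```

View pics/w1c.png

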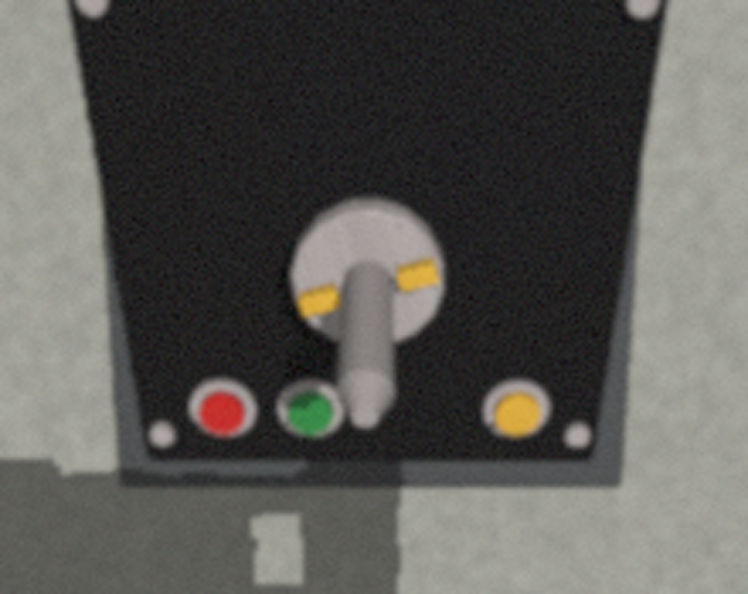

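```bash
python3 - <<'E'
from h import *
n=np.array([-.4203,-.029,.907]);n/=np.linalg.norm(n); F=np.array([656.9,57.5,84.4])
V={k:pickle.load(open(k+'.pkl','rb')) for k in ['scene','side','w1']}
ax=[]
for lo in (35,50,65,80):
    A=np.zeros((3,3));b=np.zeros(3);L=[]
    for k,(c,W) in V.items():
        h=(W-F)@n+26; d=np.linalg.norm(np.cross(W-F,n),axis=2)
        m=(h>lo)&(h<lo+15)&(d<14); v,u=np.nonzero(m)
        r=rays(c,[[u.mean(),v.mean()]])[0]; r/=np.linalg.norm(r); M=np.eye(3)-np.outer(r,r); A+=M;b+=M@c['e'];L.append((k,len(u),c['e'],M))
    X=np.linalg.solve(A,b); ax.append(X); print(lo,X.round(1),[(k,N,np.linalg.norm(M@(X-e)).round(1)) for k,N,e,M in L],'at F level:',(X-n*((X-F)@n)).round(1))
X=np.mean([x-n*((x-F)@n) for x in ax],0); print('seat',X.round(1),'tip',(X+72*n).round(1))
# dogs
c,W=V['w1']; hsv=cv2.cvtColor(c['img'],cv2.COLOR_BGR2HSV)
m=cv2.inRange(hsv,(15,110,110),(35,255,255)); N,lab,st,ce=cv2.connectedComponentsWithStats(m)
ey=np.cross([0,0,1],[1,0,0]);ex=np.array([n[2],0,-n[0]]);
sx=np.cross(np.cross([0,0,1],n)/np.linalg.norm(np.cross([0,0,1],n)),n); sy=np.cross(n,sx); print('sx',sx,'sy',sy)
top=X+6*n
for i in range(1,N):
    if st[i,4]<20: continue
    r=rays(c,[ce[i]])[0]; P=c['e']+r*(((top-c['e'])@n)/(r@n)); q=P-top; print(ce[i].round(1),st[i,4],'seat xy',(q@sx).round(1),(q@sy).round(1))
# flange rim: light pixels around
E
```

```text
35 [650.6  58.   95. ] [('scene', 44, np.float64(1.4)), ('side', 29, np.float64(1.6)), ('w1', 109, np.float64(1.9))] at F level: [655.7  58.3  83.9]
50 [644.   57.6 108.9] [('scene', 46, np.float64(1.3)), ('side', 29, np.float64(1.4)), ('w1', 124, np.float64(1.9))] at F level: [655.6  58.4  83.8]
65 [637.6  57.1 122.7] [('scene', 48, np.float64(1.3)), ('side', 28, np.float64(1.4)), ('w1', 141, np.float64(1.8))] at F level: [655.6  58.4  83.8]
80 [630.5  57.  137.4] [('scene', 50, np.float64(1.1)), ('side', 38, np.float64(1.3)), ('w1', 214, np.float64(1.7))] at F level: [655.4  58.7  83.7]
seat [655.6  58.5  83.8] tip [625.3  56.4 149.1]
sx [-0.90478439 -0.06242862 -0.42126936] sy [ 0.06883468 -0.99762808  0.        ]
[59.6 79.7] 3136 seat xy -47.0 -185.7
[288.1 129. ] 83 seat xy -2.0 11.9
[259.2 136.8] 90 seat xy 6.1 -16.0
[317.7 171.1] 139 seat xy 45.5 44.1
[ 70.1 331.2] 191 seat xy 372.2 -354.3
[487.4 347.1] 204 seat xy 426.9 387.2
```

>>> arm_command(
  plan=[
    [1,0.0008,-0.0487,0,0],
    [1,0.0008,-0.0487,0,0],
    [1,0.0008,-0.0487,0,0],
    [1,0.0008,-0.0487,0.02,0],
    [1,0.0008,-0.0487,0.0293,0],
    [1,0,0,0.045,0],
    [1,0,0,0.045,0],
    [1,0,0,0,0],
    [1,0,0,0,0],
  ],
)

```text
clock: 3.55
eef_pos: [572.4, 293.7, 82.6]
eef_rot: [-3.141, -0.003, 0.07]
wrist_force: [0.8, 0.5, 0.7]
finger_gap: 93.8
finger_force: 0.0
```

```bash
python3 - <<'E'
from h import *
c=cam('wrist','w2.png'); W=cloud(c); pickle.dump((c,W),open('w2.pkl','wb'))
p,r,s=tool(); print(p,s['eef_rot'],c['e'])
uv=proj(c,[[446.3,293,32],[446.3,293,0]]); print(uv)
u,v=uv.mean(0).astype(int); a,b=max(v-70,0),max(u-93,0)
cr=c['img'][a:v+70,b:u+93]; cr=cv2.resize(cr,None,fx=4,fy=4,interpolation=cv2.INTER_CUBIC)
cr=(255*(cr/255.)**.5).astype(np.uint8); cv2.imwrite('pics/w2c.png',cr[:600,:800]); print('origin',b,a)
E
```

```text
[572.51400026 293.96285111  82.93895935] [-3.14037716 -0.00338671  0.07000303] [646.23854635 299.88765622 262.13840727]
[[269.69614983 362.64162742]
 [270.51327892 338.6078619 ]]
origin 177 280
```

View pics/w2c.png

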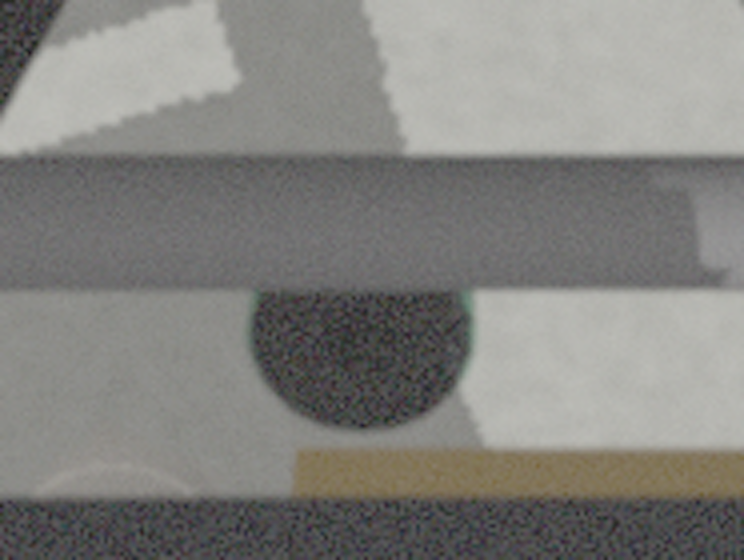

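>>> arm_command(
  plan=[
    [1,-0.0466,0.036,0,0],
    [1,-0.0466,0.036,0,0],
    [1,-0.0466,0.036,0,0],
    [1,-0.0466,0.036,0,0],
    [1,-0.0466,0.036,0,0],
    [1,0,0,0,0],
    [1,0,0,0,0],
  ],
)

```text
clock: 4.47
eef_pos: [353.3, 98.3, 81.8]
eef_rot: [-3.141, -0.004, 0.07]
wrist_force: [0.7, 0.7, 0.3]
finger_gap: 93.8
finger_force: 0.0
```

```bash
python3 - <<'E'
from h import *
c=cam('wrist','w3.png'); W=cloud(c); pickle.dump((c,W),open('w3.pkl','wb'))
p,r,s=tool(); print(p,s['eef_rot'],c['e'])
uv=proj(c,[[446.3,293,32],[446.3,293,0]]); print(uv)
u,v=uv.mean(0).astype(int); a,b=max(v-45,0),max(min(u-60,440),0)
cr=c['img'][a:a+90,b:b+120]; cr=cv2.resize(cr,None,fx=6,fy=6,interpolation=cv2.INTER_CUBIC)
cr=(255*(cr/255.)**.5).astype(np.uint8); cv2.imwrite('pics/w3c.png',cr[:600,:800]); print('origin',b,a)
E
```

```text
[353.216312    98.50193676  81.34895591] [-3.14123919e+00 -3.02524967e-03  7.07408956e-02] [426.87768707 104.55426393 261.40406096]
[[ 3.20420405 76.91875981]
 [38.09274163 83.26049507]]
origin 0 35
```

View pics/w3c.png

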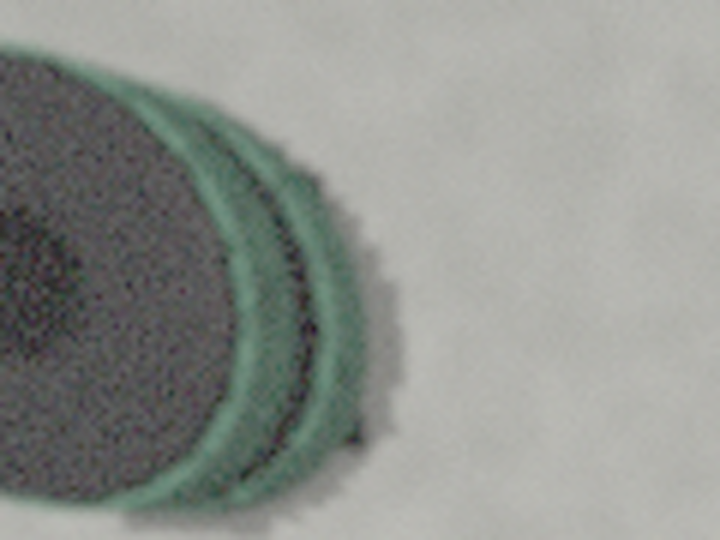

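```bash
python3 - <<'E'
from h import *
c,W=pickle.load(open('w3.pkl','rb'))
C=np.array([446.3,293.0])
for uv in [(51.3,64.5),(53,67),(59.2,107.8),(60,107),(58.5,109.5)]:
    for z in (0,4,7):
        q=onplane(c,[uv],z)[0][:2]-C; print(uv,z,q.round(1),np.linalg.norm(q).round(1),np.degrees(np.arctan2(q[1],q[0])).round(1))
c,W=pickle.load(open('scene.pkl','rb'))
print(proj(c,[[446,293,32],[446,293,0]]))
for uv in [(385.3,335.5)]:
    for z in (0,4,7):
        q=onplane(c,[uv],z)[0][:2]-C; print('scene',z,q.round(1),np.linalg.norm(q).round(1),np.degrees(np.arctan2(q[1],q[0])).round(1))
def g(im,u,v,w,h,f): return (255*(cv2.resize(im[v-h:v+h,u-w:u+w],None,fx=f,fy=f,interpolation=cv2.INTER_CUBIC)/255.)**.5).astype(np.uint8)
a=g(c['img'],388,323,25,25,12); b=g(cv2.imread('pics/w3.png'),33,80,33,50,6)
s=g(cv2.imread('pics/side0.png'),232,157,25,25,8)
out=np.zeros((600,800,3),np.uint8)
out[:,:396]=b; o=cv2.resize(a,(400,400)); out[:400,400:]=o; out[400:,400:600]=cv2.resize(s,(200,200)); cv2.imwrite('pics/mix.png',out)
E
```

```text
(51.3, 64.5) 0 [ 14.3 -11.8] 18.6 -39.5
(51.3, 64.5) 4 [ 13.8 -14.5] 20.0 -46.4
(51.3, 64.5) 7 [ 13.4 -16.5] 21.3 -50.9
(53, 67) 0 [ 12.6 -12.9] 18.1 -45.6
(53, 67) 4 [ 12.1 -15.6] 19.8 -52.1
(53, 67) 7 [ 11.8 -17.6] 21.2 -56.2
(59.2, 107.8) 0 [-17.2 -14.4] 22.4 -140.2
(59.2, 107.8) 4 [-17.3 -17. ] 24.2 -135.4
(59.2, 107.8) 7 [-17.3 -19. ] 25.7 -132.3
(60, 107) 0 [-16.6 -15.1] 22.4 -137.7
(60, 107) 4 [-16.6 -17.7] 24.3 -133.2
(60, 107) 7 [-16.6 -19.7] 25.8 -130.2
(58.5, 109.5) 0 [-18.6 -13.7] 23.0 -143.6
(58.5, 109.5) 4 [-18.6 -16.3] 24.7 -138.7
(58.5, 109.5) 7 [-18.6 -18.3] 26.1 -135.4
[[388.36327671 317.65989885]
 [385.81728598 327.67949243]]
scene 0 [12.3 14.9] 19.3 50.4
scene 4 [14.6 16.9] 22.4 49.2
scene 7 [16.4 18.5] 24.7 48.4
```

View pics/mix.png

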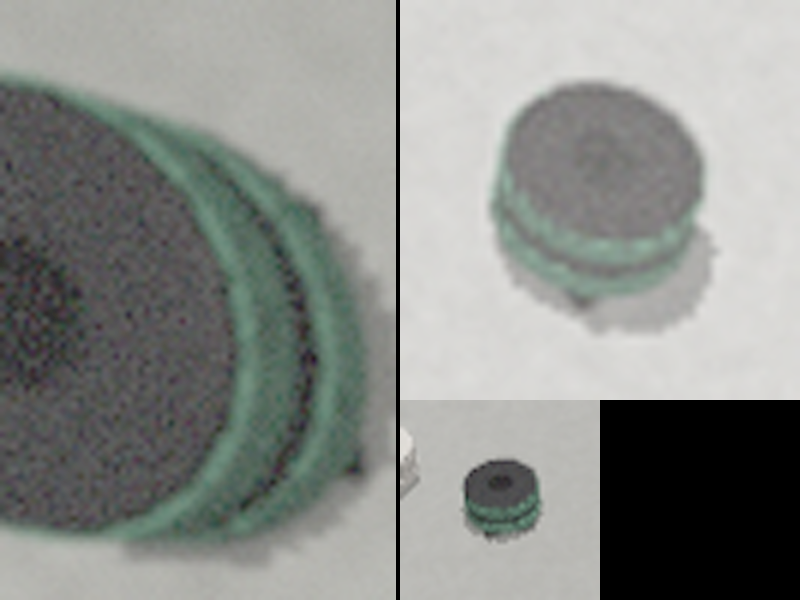

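>>> arm_command(
  newtons=8,
  plan=[
    [1,0.0266,-0.0469,0,0],
    [1,0.0266,-0.0469,0,0],
    [1,0.0266,-0.0469,0,0],
    [1,0.0266,-0.0469,0,0],
    [1,0,0,0,0.1765],
    [1,0,0,0,0.1765],
    [1,0,0,0,0],
    [1,0,0,0,0],
  ],
)

```text
clock: 5.52
eef_pos: [444.7, 293.1, 80.2]
eef_rot: [-3.141, -0.0, -0.278]
wrist_force: [-1.5, 0.7, 1.5]
finger_gap: 94.1
finger_force: 0.0
```

```bash
cat >> h.py <<'E'
def to(P,yaw=None):
    """tool-axis shift (mm) to world TCP P from measured pose, and roll to yaw"""
    p,r,s=tool(); d=r.inv().apply(np.array(P,float)-p)
    y=s['eef_rot'][2]; print('tcp',p.round(1),'yaw',round(y,3),'shift',d.round(1),'roll',None if yaw is None else round(-((yaw-y+np.pi)%(2*np.pi)-np.pi),3),'F',np.round(s['wrist_force'],1),'gap',round(s['finger_gap'],1),'t',round(s['clock'],1))
E
python3 -c "
from h import *
to([446.3,293,4],-.283); print(tool()[2]['joints'])"
```

```text
tcp [444.7 293.1  80.2] yaw -0.278 shift [ 1.5 -0.3 76.2] roll 0.005 F [-1.5  0.7  1.5] gap 94.1 t 5.5
[5.13958981e-01 4.00851786e-01 1.69849814e+00 1.18330673e-05
 1.04204483e+00 2.36265165e+00]
```

>>> arm_command(
  newtons=8,
  plan=[
    [1,0.0015,0,0.04,0.005],
    [1,0,0,0.03,0],
    [1,0,0,0.006,0],
    [1,0,0,0,0],
    [-1,0,0,0,0],
    [-1,0,0,0,0],
    [-1,0,0,0,0],
    [-1,0,0,0,0],
    [-1,0,0,0,0],
    [-1,0,0,0,0],
  ],
)

```text
clock: 6.78
eef_pos: [446.0, 292.3, 4.2]
eef_rot: [-3.141, -0.0, -0.287]
wrist_force: [-0.7, 0.3, 0.9]
finger_gap: 49.1
finger_force: 8.0
```

>>> arm_command(
  plan=[
    [-1,0,0,-0.03,0],
    [-1,0,0,-0.06,0],
    [-1,0,0,-0.06,0],
    [-1,0,0,-0.036,0],
    [-1,0,0,0,-0.179],
    [-1,0,0,0,-0.179],
    [-1,0.027,0.0413,0,0],
    [-1,0.027,0.0413,0,0],
    [-1,0.027,0.0413,0,0],
    [-1,0.027,0.0413,0,0],
    [-1,0.027,0.0413,0,0],
    [-1,0.027,0.0413,0,0],
    [-1,0,0,0,0],
    [-1,0,0,0,0],
  ],
)

```text
clock: 8.52
eef_pos: [624.7, 56.9, 189.7]
eef_rot: [-3.141, 0.001, 0.071]
wrist_force: [0.6, 0.6, -1.4]
finger_gap: 48.9
finger_force: 8.0
```

```bash
python3 - <<'E'
from h import *
to([625.3,56.4,165],.071)
for n in ('scene','side'):
    c=cam(n,n+'2.png')
    u,v=proj(c,[625,56,170])[0].astype(int); cr=c['img'][v-50:v+50,u-50:u+50]
    cv2.imwrite('pics/_%s.png'%n,cv2.resize(cr,(400,400),interpolation=cv2.INTER_CUBIC))
cv2.imwrite('pics/over.png',np.hstack([cv2.imread('pics/_scene.png'),cv2.imread('pics/_side.png')]))
E
```

```text
tcp [624.7  56.9 189.7] yaw 0.071 shift [ 0.6  0.5 24.7] roll -0.0 F [ 0.6  0.6 -1.4] gap 48.9 t 8.5
```

View pics/over.png

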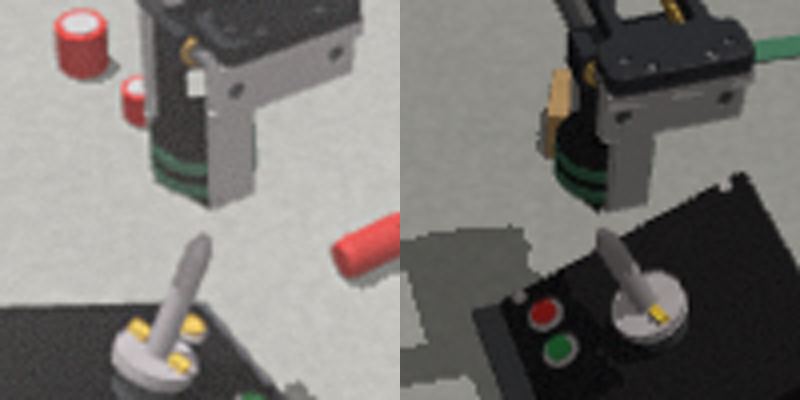

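>>> arm_command(
  newtons=5,
  plan=[
    [-1,0.0005,0,0.022,0],
    [-1,0,0,0.021,0],
    [-1,0.001,0,0.007,0],
    [-1,0.001,0,0.006,0],
    [-1,0.001,0,0.005,0],
    [-1,0,0,0,0],
  ],
)

```text
clock: 9.38
eef_pos: [628.8, 56.9, 129.1]
eef_rot: [-3.141, -0.0, 0.071]
wrist_force: [3.5, 0.3, -1.2]
finger_gap: 48.9
finger_force: 5.0
```

```bash
cat >> h.py <<'E'
N=np.array([-.4203,-.029,.907]);N/=np.linalg.norm(N); SEAT=np.array([655.6,58.5,83.8])
def look(f,P=(640,57,115)):
    o=[]
    for n in ('scene','side'):
        c=cam(n); u,v=proj(c,P)[0].astype(int); o.append(cv2.resize(c['img'][v-45:v+45,u-45:u+45],(400,400),interpolation=cv2.INTER_CUBIC))
    cv2.imwrite('pics/'+f,np.hstack(o))
def ons():
    p,r,s=tool(); G=p-19*r.as_matrix()[:,2]; q=G-SEAT; print('s',(q@N).round(1),'off',(q-N*(q@N)).round(1),'M',np.round(s['moment'],2)); 
E
python3 - <<'E'
from h import *
ons(); to([0,0,0]); look('on1.png')
E
```

```text
s 69.7 off [2.4 0.5 1.1] M [ 0.04 -0.58 -0.  ]
tcp [628.8  56.9 129.1] yaw 0.071 shift [-631.3   12.3  128.9] roll None F [ 3.5  0.3 -1.2] gap 48.9 t 9.4
```

View pics/on1.png

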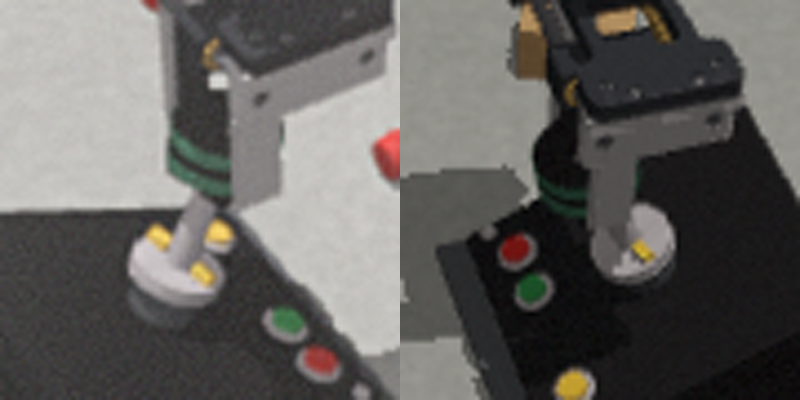

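>>> arm_command(
  newtons=5,
  plan=[
    [-1,0.0028,0,0.0067,0],
    [-1,0.0028,0,0.0067,0],
    [-1,0.0028,0,0.0067,0],
    [-1,0,0,0,0],
  ],
)

```text
clock: 9.98
eef_pos: [637.1, 57.5, 108.0]
eef_rot: [-3.141, 0.0, 0.071]
wrist_force: [2.5, 1.1, -1.8]
finger_gap: 48.9
finger_force: 5.0
```

```bash
cat >> h.py <<'E'
def rollfit(out=True):
    """roller/part pose from green band pixels: cloud slice heights along axis"""
    for n in ('scene','side'):
        c=cam(n); W=cloud(c); h=(W-SEAT)@N; d=np.linalg.norm(np.cross(W-SEAT,N),axis=2)
        hsv=cv2.cvtColor(c['img'],cv2.COLOR_BGR2HSV); m=cv2.inRange(hsv,(60,70,30),(95,255,255))>0
        m&=(d<40)&(h>-5)&(h<110); q=h[m]; Q=W[m]
        if m.sum()>15:
            print(n,m.sum(),'h pct',np.percentile(q,[2,25,50,75,98]).round(1),'r',np.percentile(d[m],[5,50,95]).round(1))
E
python3 - <<'E'
from h import *
ons(); to([0,0,0]); rollfit()
E
```

```text
s 47.0 off [1.3 0.3 0.6] M [ 0.32 -0.4  -0.03]
tcp [637.1  57.5 108. ] yaw 0.071 shift [-639.5   12.3  108.3] roll None F [ 2.5  1.1 -1.8] gap 48.9 t 10.0
scene 33 h pct [34.5 37.2 39.4 50.3 53.2] r [22.  23.9 25.8]
side 43 h pct [37.  42.5 52.9 56.  59.5] r [24.  25.8 27.2]
```

>>> arm_command(
  newtons=5,
  plan=[
    [-1,0.0025,0,0.0054,0],
    [-1,0.0025,0,0.0054,0],
    [-1,0.0021,0,0.0045,0],
    [-1,0.0008,0,0.0018,0],
    [-1,0.0008,0,0.0018,0],
    [-1,0.0008,0,0.0018,0],
    [-1,0,0,0,0],
  ],
)

```text
clock: 10.95
eef_pos: [646.7, 58.1, 88.3]
eef_rot: [-3.142, -0.001, 0.071]
wrist_force: [1.2, 1.4, -2.1]
finger_gap: 48.9
finger_force: 5.0
```

```bash
python3 - <<'E'
from h import *
ons(); to([0,0,0]); rollfit()
E
```

```text
s 25.1 off [1.6 0.3 0.8] M [ 0.27 -0.33 -0.02]
tcp [646.7  58.1  88.3] yaw 0.071 shift [-649.2   12.3   87.9] roll None F [ 1.2  1.4 -2.1] gap 48.9 t 10.9
scene 47 h pct [13.9 16.5 17.8 29.  32.9] r [22.4 24.9 26.4]
side 46 h pct [15.8 21.6 30.  33.2 38.3] r [23.3 25.7 26.8]
```

>>> arm_command(
  newtons=5,
  plan=[
    [-1,0.0006,0,0.0014,0],
    [-1,0.0006,0,0.0014,0],
    [-1,0.0006,0,0.0014,0],
    [-1,0,0,0,0],
  ],
)

```text
clock: 11.55
eef_pos: [648.1, 58.2, 83.9]
eef_rot: [3.142, 0.001, 0.071]
wrist_force: [-0.1, 0.2, 0.5]
finger_gap: 48.5
finger_force: 5.0
```

```bash
python3 - <<'E'
from h import *
ons(); to([0,0,0]); rollfit()
E
```

```text
s 20.5 off [1.1 0.3 0.5] M [ 0.17  0.05 -0.07]
tcp [648.1  58.2  83.9] yaw 0.071 shift [-650.5   12.2   84.3] roll None F [-0.1  0.2  0.5] gap 48.5 t 11.6
scene 53 h pct [10.  12.5 15.2 25.7 29.2] r [21.8 24.3 25.7]
side 38 h pct [12.6 17.3 26.  28.7 33.1] r [25.2 26.1 27.6]
```

>>> arm_command(
  plan=[
    [1,0,0,0,0],
    [1,0,0,0,0],
    [1,0,0,0,0],
    [1,0,0,-0.02,0],
    [1,0,0,-0.05,0],
    [1,0,0,-0.06,0],
    [1,-0.02,0.05,0,0],
    [1,-0.02,0.05,0,0],
    [1,0,0,0,0],
  ],
)

```text
clock: 12.78
eef_pos: [614.8, -47.3, 216.1]
eef_rot: [3.141, -0.002, 0.067]
wrist_force: [0.0, -0.4, 0.1]
finger_gap: 93.6
finger_force: 0.0
```

```bash
cat >> h.py <<'E'
def tops(lo=0,hi=60):
    for n in ('scene','side','wrist'):
        c=cam(n); W=cloud(c); h=(W-SEAT)@N; d=np.linalg.norm(np.cross(W-SEAT,N),axis=2)
        m=(d>10)&(d<22)&(h>lo)&(h<hi); print(n,m.sum(),'hist',dict(zip(range(lo,hi,2),np.histogram(h[m],np.arange(lo,hi+1,2))[0])))
        # slope reference
        r=(d>30)&(d<65)&(abs(h+26)<6); print('  slope h',np.median(h[r]).round(1), 'tip h',np.percentile(h[(d<8)&(h<100)],99).round(1))
E
python3 - <<'E'
from h import *
to([0,0,0]); tops(); rollfit()
E
```

```text
tcp [614.8 -47.3 216.1] yaw 0.067 shift [-610.6  -88.6  215. ] roll None F [ 0.  -0.4  0.1] gap 93.6 t 12.8
scene 208 hist {0: np.int64(26), 2: np.int64(13), 4: np.int64(2), 6: np.int64(4), 8: np.int64(1), 10: np.int64(0), 12: np.int64(2), 14: np.int64(4), 16: np.int64(1), 18: np.int64(10), 20: np.int64(5), 22: np.int64(1), 24: np.int64(0), 26: np.int64(3), 28: np.int64(3), 30: np.int64(61), 32: np.int64(70), 34: np.int64(1), 36: np.int64(0), 38: np.int64(0), 40: np.int64(0), 42: np.int64(0), 44: np.int64(0), 46: np.int64(0), 48: np.int64(1), 50: np.int64(0), 52: np.int64(0), 54: np.int64(0), 56: np.int64(0), 58: np.int64(0)}
  slope h -26.0 tip h 72.7
side 138 hist {0: np.int64(3), 2: np.int64(1), 4: np.int64(0), 6: np.int64(0), 8: np.int64(0), 10: np.int64(0), 12: np.int64(0), 14: np.int64(0), 16: np.int64(0), 18: np.int64(0), 20: np.int64(0), 22: np.int64(0), 24: np.int64(0), 26: np.int64(0), 28: np.int64(8), 30: np.int64(55), 32: np.int64(55), 34: np.int64(16), 36: np.int64(0), 38: np.int64(0), 40: np.int64(0), 42: np.int64(0), 44: np.int64(0), 46: np.int64(0), 48: np.int64(0), 50: np.int64(0), 52: np.int64(0), 54: np.int64(0), 56: np.int64(0), 58: np.int64(0)}
  slope h -25.9 tip h 72.9
wrist 1531 hist {0: np.int64(65), 2: np.int64(12), 4: np.int64(3), 6: np.int64(2), 8: np.int64(8), 10: np.int64(19), 12: np.int64(23), 14: np.int64(22), 16: np.int64(51), 18: np.int64(47), 20: np.int64(48), 22: np.int64(16), 24: np.int64(27), 26: np.int64(30), 28: np.int64(22), 30: np.int64(113), 32: np.int64(953), 34: np.int64(70), 36: np.int64(0), 38: np.int64(0), 40: np.int64(0), 42: np.int64(0), 44: np.int64(0), 46: np.int64(0), 48: np.int64(0), 50: np.int64(0), 52: np.int64(0), 54: np.int64(0), 56: np.int64(0), 58: np.int64(0)}
  slope h -24.8 tip h 73.5
scene 86 h pct [10.1 13.6 16.5 27.1 30.1] r [21.6 23.9 25.6]
side 83 h pct [ 9.2 15.6 25.  28.7 31.4] r [23.9 25.9 27.4]
```

>>> arm_command(
  newtons=8,
  plan=[
    [1,-0.0343,0.0346,0,0],
    [1,-0.0343,0.0346,0,0],
    [1,-0.0343,0.0346,0,0],
    [1,-0.0343,0.0346,0.01,0],
    [1,-0.0343,0.0346,0.03,0],
    [1,-0.0343,0.0346,0.03,0],
    [1,0,0,0.06,0],
    [1,0,0,0.04,0],
    [1,0,0,0,0],
    [1,0,0,0,0],
  ],
)

```text
clock: 14.28
eef_pos: [425.9, -266.2, 45.8]
eef_rot: [3.14, -0.002, 0.072]
wrist_force: [0.0, -0.5, 0.1]
finger_gap: 94.0
finger_force: 0.0
```

```bash
python3 - <<'E'
from h import *
to([424,-268.6,8],.071)
c=cam('wrist'); W=cloud(c); hsv=cv2.cvtColor(c['img'],cv2.COLOR_BGR2HSV)
m=cv2.inRange(hsv,(15,90,90),(35,255,255))>0; m&=np.linalg.norm(W[...,:2]-[424,-268.6],axis=2)<40
if m.sum()>20:
    Q=W[m&(W[...,2]>14)]; print(m.sum(),((Q.max(0)+Q.min(0))/2).round(1),np.ptp(Q,axis=0).round(1))
E
```

```text
tcp [ 425.9 -266.2   45.8] yaw 0.072 shift [-2.1  2.3 37.8] roll 0.001 F [ 0.  -0.5  0.1] gap 94.0 t 14.3
1819 [ 419.9 -267.    17. ] [39.6 37.9  6. ]
```

>>> arm_command(
  newtons=8,
  plan=[
    [1,-0.0035,0.0016,0.028,0],
    [1,0,0,0.0098,0],
    [1,0,0,0,0],
    [-1,0,0,0,0],
    [-1,0,0,0,0],
    [-1,0,0,0,0],
    [-1,0,0,0,0],
    [-1,0,0,0,0],
    [-1,0,0,0,0],
    [-1,0,0,-0.03,0],
    [-1,0,0,-0.04,0],
    [-1,0,0,0,0],
  ],
)

```text
clock: 15.82
eef_pos: [422.5, -268.6, 78.8]
eef_rot: [3.139, -0.004, 0.071]
wrist_force: [0.7, -0.5, -1.3]
finger_gap: 39.3
finger_force: 8.0
```

```bash
cat >> h.py <<'E'
def held(lo,hi):
    """offset of a held part's silhouette from the TCP along tool x, wrist view excluded"""
    p,r,s=tool(); x=r.as_matrix()[:,0]
    for n in ('scene','side'):
        c=cam(n); W=cloud(c); hsv=cv2.cvtColor(c['img'],cv2.COLOR_BGR2HSV)
        m=cv2.inRange(hsv,lo,hi)>0; m&=np.linalg.norm(W-p,axis=2)<45
        if m.sum()<5: print(n,'none'); continue
        Q=W[m]-p; print(n,m.sum(),'x',np.percentile(Q@x,[2,50,98]).round(1),'z',np.percentile(Q[:,2],[2,50,98]).round(1),'y',np.percentile(Q[:,1],[2,98]).round(1))
E
python3 - <<'E'
from h import *
to([625.3,56.4,170],.071); held((15,90,60),(35,255,255))
E
```

```text
tcp [ 422.5 -268.6   78.8] yaw 0.071 shift [ 225.6 -309.6  -91.4] roll -0.0 F [ 0.7 -0.5 -1.3] gap 39.3 t 15.8
scene 74 x [-4.5 12.2 20.7] z [-1.3 10.3 13.7] y [-17.5  16.9]
side none
```

>>> arm_command(
  plan=[
    [-1,0,0,-0.05,0],
    [-1,0,0,-0.06,0],
    [-1,0.0282,-0.0387,0,0],
    [-1,0.0282,-0.0387,0,0],
    [-1,0.0282,-0.0387,0,0],
    [-1,0.0282,-0.0387,0,0],
    [-1,0.0282,-0.0387,0,0],
    [-1,0.0282,-0.0387,0,0],
    [-1,0.0282,-0.0387,0,0],
    [-1,0.0282,-0.0387,0,0],
    [-1,0,0,0,0],
    [-1,0,0,0,0],
  ],
)

```text
clock: 17.42
eef_pos: [624.0, 56.6, 184.9]
eef_rot: [3.141, 0.002, 0.071]
wrist_force: [-0.1, -0.0, -0.4]
finger_gap: 39.3
finger_force: 8.0
```

```bash
python3 - <<'E'
from h import *
to([626,56.6,165],.071); held((15,90,60),(35,255,255))
p=tool()[0]; T=SEAT+72*N
for n in ('scene','side'):
    c=cam(n); h=cloud(c); d=np.linalg.norm(np.cross(h-SEAT,N),axis=2); q=(h-SEAT)@N
    m=(q>50)&(q<74)&(d<12); v,u=np.nonzero(m); print(n,'post px at top',u[v<v.min()+2].mean(),v.min(),'pred tip',proj(c,[T])[0].round(1),'pred TCP',proj(c,[p])[0].round(1))
E
```

```text
tcp [624.   56.6 184.9] yaw 0.071 shift [ 2.   0.1 19.9] roll -0.0 F [-0.1 -0.  -0.4] gap 39.3 t 17.4
scene 156 x [-4.  11.2 20.5] z [-2.  10.7 14.1] y [-20.3  15.7]
side 131 x [-19.1 -10.7   1.9] z [-2.  11.  13.7] y [-19.   16.4]
scene post px at top 250.5 229 pred tip [250.9 230.1] pred TCP [250.8 215.5]
side post px at top 321.625 171 pred tip [321.  171.6] pred TCP [321.3 159.3]
```

>>> arm_command(
  newtons=5,
  plan=[
    [-1,0.001,0,0.02,0],
    [-1,0.001,0,0.013,0],
    [-1,0,0,0.004,0],
    [-1,0,0,0.003,0],
    [-1,0.0025,0,0.0054,0],
    [-1,0.0025,0,0.0054,0],
    [-1,0,0,0,0],
  ],
)

```text
clock: 18.5
eef_pos: [631.8, 57.5, 135.1]
eef_rot: [-3.142, -0.0, 0.071]
wrist_force: [2.1, 1.2, -2.0]
finger_gap: 39.1
finger_force: 5.0
```

```bash
python3 - <<'E'
from h import *
P=SEAT+44*N-[0,0,4]; to(P,.071); held((15,90,60),(35,255,255)); print(tool()[2]['moment'].round(2))
E
```

```text
tcp [631.8  57.5 135.1] yaw 0.071 shift [ 5.3  0.7 15.4] roll -0.0 F [ 2.1  1.2 -2. ] gap 39.1 t 18.5
scene 125 x [-4.2 11.5 19.2] z [ 1.5 14.2 17.4] y [-19.9  15.2]
side 122 x [-21.3 -12.1   0.1] z [-2.4 11.6 15. ] y [-20.1  17.4]
[ 0.17 -0.46 -0.01]
```

>>> arm_command(
  newtons=4,
  plan=[
    [-1,0.0022,0,0.0054,0],
    [-1,0.0022,0,0.0054,0],
    [-1,0.0009,0,0.0022,0],
    [-1,0,0,0,0],
  ],
)

```text
clock: 19.1
eef_pos: [636.9, 57.8, 122.1]
eef_rot: [3.142, 0.0, 0.071]
wrist_force: [1.6, 1.0, -1.0]
finger_gap: 39.1
finger_force: 4.0
```

```bash
python3 - <<'E'
from h import *
P=SEAT+44*N-[0,0,4]; to(P,.071); held((15,90,60),(35,255,255)); print(tool()[2]['moment'].round(2))
E
```

```text
tcp [636.9  57.8 122.1] yaw 0.071 shift [0.2 0.6 2.4] roll -0.0 F [ 1.6  1.  -1. ] gap 39.1 t 19.1
scene 121 x [-4.1 11.2 17.8] z [-30.1  16.9  22. ] y [-18.9  18.1]
side 111 x [-23.4 -14.3  -0.6] z [ 0.5 11.6 17.2] y [-20.9  17. ]
[ 0.16 -0.25 -0.08]
```

>>> arm_command(
  newtons=4,
  plan=[
    [-1,0.0008,0,0.0018,0],
    [-1,0.0008,0,0.0018,0],
    [-1,0,0,0,0],
    [1,0,0,0,0],
    [1,0,0,0,0],
    [1,0,0,0,0],
    [1,0,0,0,0],
    [1,0,0,-0.04,0],
    [1,0,0,-0.05,0],
    [1,0.005,0.05,0,0],
    [1,0.005,0.05,0,0],
    [1,0,0,0,0],
  ],
)

```text
clock: 20.7
eef_pos: [655.5, -44.2, 208.6]
eef_rot: [3.141, 0.0, 0.067]
wrist_force: [0.5, 0.6, 0.7]
finger_gap: 93.7
finger_force: 0.0
```

```bash
python3 - <<'E'
from h import *
to([554,-293.4,10],.071)
for n in ('scene','side','wrist'):
    c=cam(n); W=cloud(c); h=(W-SEAT)@N; d=np.linalg.norm(np.cross(W-SEAT,N),axis=2)
    hsv=cv2.cvtColor(c['img'],cv2.COLOR_BGR2HSV)
    m=(cv2.inRange(hsv,(15,90,60),(35,255,255))>0)&(d<30)&(h>25)&(h<90)
    t=m&(d>9)&(d<18); print(n,m.sum(),'h',np.percentile(h[m],[2,25,50,75,98]).round(1),'top',np.percentile(h[t],[25,50,75]).round(1))
    Q=W[t&(h>np.median(h[t])-3)]; k=np.linalg.svd(Q-Q.mean(0),full_matrices=False)[2][2]; print('  tilt deg',np.degrees(np.arccos(abs(k@N))).round(1),len(Q))
E
```

```text
tcp [655.5 -44.2 208.6] yaw 0.067 shift [-117.9  241.8  198.7] roll -0.004 F [0.5 0.6 0.7] gap 93.7 t 20.7
scene 223 h [33.7 40.2 46.8 49.7 51.4] top [42.8 49.2 50.3]
  tilt deg 2.4 84
side 207 h [35.4 45.4 48.9 50.4 52. ] top [48.5 49.8 50.6]
  tilt deg 1.0 97
wrist 1317 h [33.8 43.4 50.3 51.1 52. ] top [42.8 49.9 51.1]
  tilt deg 3.2 674
```

>>> arm_command(
  newtons=8,
  plan=[
    [0.3,-0.0236,0.0484,0,-0.004],
    [0.3,-0.0236,0.0484,0,0],
    [0.3,-0.0236,0.0484,0.02,0],
    [0.3,-0.0236,0.0484,0.02,0],
    [0.3,-0.0236,0.0484,0.03,0],
    [0.3,0,0,0.05,0],
    [0.3,0,0,0,0],
    [0.3,0,0,0,0],
  ],
)

```text
clock: 21.85
eef_pos: [556.9, -290.4, 91.1]
eef_rot: [3.14, -0.002, 0.076]
wrist_force: [0.5, -0.8, 0.5]
finger_gap: 61.0
finger_force: 0.0
```

```bash
python3 - <<'E'
from h import *
to([553,-293.4,9],.071)
c=cam('wrist'); W=cloud(c); hsv=cv2.cvtColor(c['img'],cv2.COLOR_BGR2HSV)
m=np.linalg.norm(W[...,:2]-[554,-293.4],axis=2)<30; m&=(W[...,2]>28)&(W[...,2]<44)
Q=W[m]; print(m.sum(),((Q.max(0)+Q.min(0))/2).round(1),np.ptp(Q,axis=0).round(1))
E
```

```text
tcp [ 556.9 -290.4   91.1] yaw 0.076 shift [-4.3  2.6 82.1] roll 0.005 F [ 0.5 -0.8  0.5] gap 61.0 t 21.9
1506 [ 551.2 -291.4   32.5] [34.7 34.9  8.8]
```

>>> arm_command(
  newtons=8,
  plan=[
    [0.3,-0.0042,0.002,0.04,0.005],
    [0.3,0,0,0.03,0],
    [0.3,0,0,0.012,0],
    [0.3,0,0,0,0],
    [-1,0,0,0,0],
    [-1,0,0,0,0],
    [-1,0,0,0,0],
    [-1,0,0,0,0],
    [-1,0,0,-0.03,0],
    [-1,0,0,-0.06,0],
    [-1,0,0,-0.06,0],
    [-1,0,0,-0.035,0],
    [-1,0,0,0,0],
  ],
)

```text
clock: 23.52
eef_pos: [552.4, -294.0, 194.7]
eef_rot: [3.139, -0.004, 0.07]
wrist_force: [-0.5, 0.2, -1.4]
finger_gap: 35.7
finger_force: 8.0
```

```bash
python3 - <<'E'
from h import *
to([626,56.6,190],.071); held((0,100,60),(10,255,255)); held((170,100,60),(180,255,255))
E
```

```text
tcp [ 552.4 -294.   194.7] yaw 0.07 shift [  97.9 -344.6    4.2] roll -0.001 F [-0.5  0.2 -1.4] gap 35.7 t 23.5
scene 80 x [ 5.5 14.8 19.4] z [-4.5 12.8 26.7] y [-12.9  15.8]
side 127 x [-17.3 -13.5  -7.6] z [-5.9 12.9 24.5] y [-16.1   1.4]
scene none
side none
```

>>> arm_command(
  plan=[
    [-1,0.014,-0.0492,0,0],
    [-1,0.014,-0.0492,0,0],
    [-1,0.014,-0.0492,0,0],
    [-1,0.014,-0.0492,0,0],
    [-1,0.014,-0.0492,0,0],
    [-1,0.014,-0.0492,0,0],
    [-1,0.014,-0.0492,0,0],
    [-1,0,0,0,0],
    [-1,0,0,0,0],
  ],
)

```text
clock: 24.85
eef_pos: [625.0, 56.6, 190.7]
eef_rot: [3.141, 0.002, 0.07]
wrist_force: [0.1, -0.9, -0.1]
finger_gap: 35.8
finger_force: 8.0
```

```bash
python3 - <<'E'
from h import *
to([626,56.6,163],.071); held((0,100,60),(10,255,255))
E
```

```text
tcp [625.   56.6 190.7] yaw 0.07 shift [ 1.1  0.  27.7] roll -0.001 F [ 0.1 -0.9 -0.1] gap 35.8 t 24.9
scene 150 x [-1.1 14.7 19.4] z [-2.4 18.7 28.2] y [-18.6  14.8]
side 122 x [-16.5 -11.8  -1.4] z [-3.7 17.  27.8] y [-18.7  14.5]
```

>>> arm_command(
  newtons=5,
  plan=[
    [-1,0.001,0,0.02,0],
    [-1,0,0,0.018,0],
    [-1,0,0,0.004,0],
    [-1,0,0,0.004,0],
    [-1,0,0,0,0],
  ],
)

```text
clock: 25.58
eef_pos: [626.5, 57.0, 146.2]
eef_rot: [-3.142, -0.001, 0.07]
wrist_force: [0.0, 0.9, -0.1]
finger_gap: 35.5
finger_force: 5.0
```

```bash
python3 - <<'E'
from h import *
to(SEAT+71*N-[0,0,12],.071); held((0,100,60),(10,255,255));print(tool()[2]['moment'].round(2))
E
```

```text
tcp [626.5  57.  146.2] yaw 0.07 shift [-0.8  0.5 10. ] roll -0.001 F [ 0.   0.9 -0.1] gap 35.5 t 25.6
scene 159 x [-1.3 14.7 20.2] z [-4.8 16.1 29. ] y [-18.9  15.3]
side 106 x [-15.9 -11.2   0.5] z [-6.5 15.6 27.1] y [-19.3  16. ]
[ 0.11 -0.21 -0.  ]
```

>>> arm_command(
  newtons=5,
  plan=[
    [-1,0,0,0.003,0],
    [-1,0,0,0.003,0],
    [-1,0,0,0.002,0],
    [-1,0,0,0,0],
  ],
)

```text
clock: 26.18
eef_pos: [626.5, 57.1, 138.5]
eef_rot: [-3.141, -0.001, 0.07]
wrist_force: [-0.7, 1.4, 4.7]
finger_gap: 35.9
finger_force: 5.0
```

```bash
python3 - <<'E'
from h import *
to(SEAT+71*N-[0,0,12],.071); held((0,100,60),(10,255,255));print(tool()[2]['moment'].round(2))
E
```

```text
tcp [626.5  57.1 138.5] yaw 0.07 shift [-0.8  0.6  2.3] roll -0.001 F [-0.7  1.4  4.7] gap 35.9 t 26.2
scene 159 x [ 1.2 14.9 20.8] z [ 1.3 20.  33.3] y [-18.3  15. ]
side 97 x [-17.8 -11.6  -3.9] z [-3.7 21.3 28.8] y [-17.3  15. ]
[ 0.29  0.19 -0.01]
```

>>> arm_command(
  newtons=3,
  plan=[
    [-1,0,0,0,0],
    [-1,0,0,0.0015,0],
    [-1,0,0,0.0015,0],
    [-1,0,0,0,0],
  ],
)

```text
clock: 26.78
eef_pos: [626.2, 57.0, 134.6]
eef_rot: [-3.142, 0.001, 0.07]
wrist_force: [-0.7, 1.9, 1.1]
finger_gap: 35.8
finger_force: 3.0
```

```bash
python3 - <<'E'
from h import *
to(SEAT+71*N-[0,0,12],.071); held((0,100,60),(10,255,255));print(tool()[2]['moment'].round(2))
for n in ('scene','side'):
    c=cam(n); W=cloud(c); h=(W-SEAT)@N; dv=(W-SEAT)-h[...,None]*N; d=np.linalg.norm(dv,axis=2)
    hsv=cv2.cvtColor(c['img'],cv2.COLOR_BGR2HSV)
    m=(cv2.inRange(hsv,(0,100,60),(10,255,255))>0)&(d<40)&(h>35)&(h<120)
    hh=h[m]; 
    for a in range(48,92,6):
        k=(hh>=a)&(hh<a+6)
        if k.sum()>2: print(n,a,k.sum(),'mean off',dv[m][k].mean(0).round(1),'r',d[m][k].mean().round(1))
look('cap.png',(622,56,150))
E
```

```text
tcp [626.2  57.  134.6] yaw 0.07 shift [-0.5  0.5 -1.6] roll -0.001 F [-0.7  1.9  1.1] gap 35.8 t 26.8
scene 161 x [ 0.  14.3 21.1] z [ 4.5 23.6 37.4] y [-18.5  15.7]
side 92 x [-18.8 -12.6  -2.8] z [-0.5 26.5 31.6] y [-18.5  17.1]
[ 0.32  0.14 -0.02]
scene 54 24 mean off [11.8  7.4  5.7] r 16.6
scene 60 26 mean off [13.   8.2  6.3] r 17.8
scene 66 24 mean off [14.4  8.4  7. ] r 19.0
scene 72 25 mean off [16.1  7.4  7.7] r 20.3
scene 78 22 mean off [17.6  5.4  8.3] r 21.5
scene 84 34 mean off [16.2 -1.4  7.5] r 20.4
side 60 6 mean off [-12.  -11.5  -5.9] r 17.9
side 66 10 mean off [-10.6 -10.8  -5.3] r 16.8
side 72 8 mean off [ -8.7 -11.   -4.4] r 15.6
side 78 13 mean off [ -6.9 -12.1  -3.6] r 15.1
side 84 25 mean off [-2.5 -3.8 -1.3] r 15.2
side 90 29 mean off [-5.4 -1.8 -2.6] r 11.0
```

View pics/cap.png

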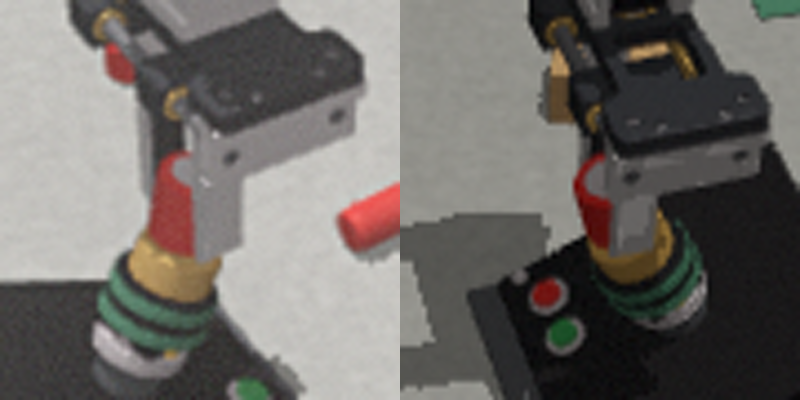

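>>> arm_command(
  newtons=3,
  plan=[
    [-1,-0.002,0,0,0],
    [-1,-0.002,0,0.001,0],
    [-1,-0.001,0,0.001,0],
    [-1,0,0,0,0],
  ],
)

```text
clock: 27.58
eef_pos: [621.3, 56.6, 132.9]
eef_rot: [3.142, 0.0, 0.07]
wrist_force: [-0.1, 1.0, -0.5]
finger_gap: 36.0
finger_force: 3.0
```

```bash
cat >> h.py <<'E'
def capfit():
    for n in ('scene','side'):
        c=cam(n); W=cloud(c); h=(W-SEAT)@N; dv=(W-SEAT)-h[...,None]*N; d=np.linalg.norm(dv,axis=2)
        hsv=cv2.cvtColor(c['img'],cv2.COLOR_BGR2HSV)
        m=(cv2.inRange(hsv,(0,100,60),(10,255,255))>0)&(d<40)&(h>35)&(h<120); hh=h[m]
        print(n,'h range',np.percentile(hh,[1,99]).round(1))
        for a in range(48,92,8):
            k=(hh>=a)&(hh<a+8)
            if k.sum()>2: print('  ',a,k.sum(),'off',dv[m][k].mean(0).round(1),'r',d[m][k].mean().round(1))
E
python3 - <<'E'
from h import *
to(SEAT+71*N-[0,0,12],.071); capfit()
E
```

```text
tcp [621.3  56.6 132.9] yaw 0.07 shift [ 4.5  0.4 -3.3] roll -0.001 F [-0.1  1.  -0.5] gap 36.0 t 27.6
scene h range [56.2 90. ]
   56 44 off [9.8 9.7 4.9] r 16.6
   64 47 off [11.1  8.7  5.4] r 16.7
   72 39 off [12.3  6.5  5.9] r 16.8
   80 44 off [13.1  1.8  6.1] r 16.9
   88 18 off [10.7 -1.1  4.9] r 16.5
side h range [54.4 90.7]
   56 9 off [  9.4 -10.6   4. ] r 17.7
   64 5 off [-13.4 -10.2  -6.6] r 18.3
   72 9 off [-11.4  -8.5  -5.5] r 19.6
   80 19 off [-8.  -7.4 -3.9] r 18.6
   88 35 off [-9.3 -0.7 -4.3] r 15.0
```

>>> arm_command(
  newtons=6,
  plan=[
    [-1,0.0008,0,0.0018,0],
    [-1,0.0008,0,0.0018,0],
    [-1,0,0,0,0],
    [0,0,0,0,0],
    [0,0,0,0,0],
    [0,0,0,0,0],
  ],
)

```text
clock: 28.42
eef_pos: [623.0, 56.7, 129.5]
eef_rot: [3.142, -0.0, 0.07]
wrist_force: [-0.1, -0.2, -0.7]
finger_gap: 46.9
finger_force: 0.0
```

```bash
python3 - <<'E'
from h import *
to(SEAT+71*N-[0,0,12],.071); capfit()
E
```

```text
tcp [623.   56.7 129.5] yaw 0.07 shift [ 2.7  0.5 -6.7] roll -0.001 F [-0.1 -0.2 -0.7] gap 46.9 t 28.4
scene h range [52.1 84.6]
   48 27 off [ 8.2 10.1  4.1] r 16.2
   56 43 off [10.1  9.4  5. ] r 16.7
   64 42 off [11.6  7.7  5.6] r 16.8
   72 46 off [12.   5.6  5.7] r 17.0
   80 42 off [11.1  1.5  5.2] r 15.5
side h range [50.8 85.8]
   48 8 off [ 2.4 -6.8  0.9] r 17.7
   56 5 off [-12.1 -11.9  -6. ] r 18.2
   64 11 off [-10.2 -11.   -5.1] r 19.9
   72 13 off [ -9.8 -10.6  -4.9] r 18.7
   80 44 off [-8.9 -3.4 -4.2] r 15.6
```

>>> arm_command(
  plan=[
    [1,0,0,0,0],
    [1,0,0,0,0],
    [1,0,0,-0.03,0],
    [1,0,0,-0.06,0],
    [1,0,0.05,-0.01,0],
    [1,0,0.05,0,0],
    [1,0,0.05,0,0],
    [1,0,0,0,0],
  ],
)

```text
clock: 29.52
eef_pos: [633.2, -96.0, 229.0]
eef_rot: [3.141, 0.0, 0.066]
wrist_force: [0.1, 0.5, -0.9]
finger_gap: 93.8
finger_force: 0.0
```

```bash
python3 - <<'E'
from h import *
capfit(); to([0,0,0])
for n in ('scene','side','wrist'):
    c=cam(n); W=cloud(c); h=(W-SEAT)@N; d=np.linalg.norm(np.cross(W-SEAT,N),axis=2)
    t=(d<15)&(h>75)&(h<110); Q=W[t]; k=np.linalg.svd(Q-Q.mean(0),full_matrices=False)[2][2]
    hsv=cv2.cvtColor(c['img'],cv2.COLOR_BGR2HSV); b=(cv2.inRange(hsv,(15,90,60),(35,255,255))>0)&(d<24)&(h>20)&(h<70)
    rr=(d>20)&(d<23.5)&(h>26)&(h<45)
    print(n,t.sum(),'cap top',np.percentile(h[t],[10,50,90]).round(1),'tilt',np.degrees(np.arccos(abs(k@N))).round(1),'brass h',np.percentile(h[b],[2,98]).round(1),'roller top',np.median(h[rr]).round(1))
E
```

```text
scene h range [52.2 85.7]
   48 30 off [7.3 9.4 3.7] r 16.5
   56 57 off [7.4 9.4 3.7] r 16.5
   64 64 off [ 7.9 10.   4. ] r 17.0
   72 60 off [7.7 9.9 3.9] r 16.5
   80 77 off [5.3 6.9 2.7] r 15.4
side h range [50.8 85.8]
   48 22 off [  0.1 -12.5  -0.3] r 17.4
   56 36 off [  2.2 -14.    0.5] r 17.5
   64 40 off [  1.5 -13.6   0.3] r 17.5
   72 42 off [  1.3 -13.7   0.2] r 17.6
   80 98 off [ 0.2 -5.  -0.1] r 15.6
tcp [633.4 -92.9 229.2] yaw 0.069 shift [-625.4 -136.3  229.3] roll None F [0.2 0.7 0.1] gap 94.2 t 29.6
scene 91 cap top [83.3 84.5 85.2] tilt 4.8 brass h [33.3 51. ] roller top 31.4
side 113 cap top [83.1 84.7 86.2] tilt 1.7 brass h [33.1 51.5] roller top 32.8
wrist 976 cap top [79.7 85.3 86.1] tilt 10.7 brass h [33.  51.6] roller top 31.5
```

```bash
python3 -c "
from h import *
print(ticket.sign_off())"
```

```text
the job is handed in; nothing more can be done
None
```

The job is handed in at about 30 s of the 72 s: camera readings put the roller top about 32 mm up the spindle, the spacer top about 50 mm and the cap top about 84.5 mm (home is 32, 50 and 84), everything was let go, and I did not re-measure the carton, can or screwdriver; the judge gave no verdict.

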